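Tea cups back on their own saucers

ROBOT

A 6-joint arm with a two-finger parallel gripper is mounted at the origin on the work surface. World frame = base frame: x ahead of the robot, y to its left, z up, the work surface at z = 0. Lengths are in m, angles in rad, forces in N, time in s.
With the tool pointing down it reaches from about 0.275 to 0.75 m from the base axis. Payload 10.2 kg.
Tool frame: the origin (TCP) lies between the finger pads; the fingertips stand 22 mm ahead of it and the grasp point (between the pads) lies 3 mm ahead of it; z points along the fingers, x is the direction in which the jaws open and shut, and the axes are right-handed (so a half turn about z gives the same grasp; the last joint's range is limited). The gripper opens to 85 mm and grips with 20 to 120 N. Pads are 22 mm wide; open, the fingers measure 114 mm over their backs; the gripper's body (76 mm by 85 mm) begins 54 mm behind the grasp point. The pads swing forward as they close: fully open they stand 13 mm farther back than shut.
Start: joints at [-1.548, 0.313, 1.498, -0, 1.331, -0.223], TCP at [0.128, -0.509, 0.253] pointing down, gripper open.
Joint ranges: [-2.94, 2.94], [-0.97, 2.17], [0.19, 2.56], [-1.23, 4.37], [0.02, 3.11], [-2.88, 2.88]. Speed limits (rad/s): [2.39, 2.39, 3.01, 3.14, 3.14, 3.14].

INTERFACE

Orientations are given as a unit quaternion [x, y, z, w].
In Python, from cell import r, optics gives the robot as it stands.
- The arm moves only by the tool step_arm, never from a script. Its argument "increments" is a list of rows, each a list of 3 entries, a list of its own where there are three numbers: the closure, from -1 (fully open) to 1 (shut), then the shift along the tool's x, y, z as a fraction of full scale, then the turn about the tool's z as a fraction of full scale. A call has 1 to 10 rows; each row shifts and turns the commanded pose from where the row before left it, along the tool's axes as they then stand; what a row does not reach is not made up. Full scale, the value 1, is 150 mm for a shift and pi rad for a turn. A row lasts 1/8 s, in which the tool goes at most 62.5 mm and 10.7 degrees, less where a joint would pass 70% of its speed; a pose out of reach is approached as far as the arm can. A call with a number of a shift or a turn outside -1 to 1 is refused whole. A call with a gripper value outside its range is refused whole. The fingers move at their own pace and stop on an object; "newtons" is the grip in N (left out, the last holds). Time passes only in rows, so rows that do not move let the fingers close. It gives the time, the measured TCP pose, the force and the opening at its end, in the units of the state.
- r.get_state(): the state, without advancing time (a new reading comes with each control period).
- optics.get_image(name): name is "side" or "top" or "wrist"; returns (picture, depth): 420x560x3 uint8, blue, green, red; 420x560 float32, m along the optical axis (not along the pixel's ray), 0 where there is no reading.
- optics.camera_params(name): a dict with "fx", "fy", "cx", "cy" (pixels), "D" ([k1, k2, p1, p2, k3] as OpenCV has them; the pictures are not rectified), "position" and "rotation" of the camera in the world; the wrist camera has in their place "tool_from_camera" (4x4, takes a point from camera to tool coordinates, whose origin is the TCP and whose axes are the tool frame's). Camera axes: x right, y down, z forward; pixel columns grow to the right and rows downward; lengths in m; the calibration is good to about 2 mm. A picture is of the moment at which its call begins: read the wrist's pose just before it. camera_params takes no time and is no camera call.
- r.sign_off(): hands the job in, once; it reports no verdict.
The state is a dict: "time_s": time; "joint_pos": joint angles; "dq": joint speeds; "joint_torque": joint torques, N m; "tcp_pos": TCP position; "eef_rot": TCP orientation; "ft_force": force on the tool from outside, world axes, zero at the start; "ft_torque": the same for the moment, N m; "grip_width": finger opening in m.
Only numpy, scipy, OpenCV 4.12 (cv2) and the standard library are available. Lean on these libraries where they do the work, as an engineer would, in place of code of your own. Each camera call takes 0.05 s, during which the arm holds its last target. There are 200 camera calls.

TASK

The three tea cups have been set out on each other's saucers. Put every cup upright on the middle of the saucer of its own size - large on large, medium on medium, small on small - using the empty cork trivet if you need to put one aside on the way. Set the porcelain down gently without dropping or tipping it, leave the saucers where they are, and do not shift the teapot, the glass pitcher or the tea caddy.

Things in the scene. Friction and masses are not known exactly. Their poses are not given: they have to be found in the camera images.
- cup_large_center (a point): the large one of three white porcelain tea cups without handles: 62 mm across (straight round wall above 26 mm, drawn in below to a 41 mm foot), 70 mm tall, open top, wall 3.5 mm. The point is on the cup's axis half-way up, 35 mm above its underside; z points up out of the mouth.
- cup_medium_center (a point): the medium one of three white porcelain tea cups without handles: 52 mm across (straight round wall above 26 mm, drawn in below to a 34 mm foot), 58 mm tall, open top, wall 3.5 mm. The point is on the cup's axis half-way up, 29 mm above its underside; z points up out of the mouth.
- cup_small_center (a point): the small one of three white porcelain tea cups without handles: 42 mm across (straight round wall above 26 mm, drawn in below to a 28 mm foot), 48 mm tall, open top, wall 3.5 mm. The point is on the cup's axis half-way up, 24 mm above its underside; z points up out of the mouth.
- saucer_large: the large one of three round dark wooden saucers, loose, 128 mm across: a flat floor 5 mm thick with a 3 mm wide upright lip whose top is 10 mm above the table. Origin: centre of the underside, z up. At the start a cup of another size stands in it.
- saucer_medium: the medium one of three round dark wooden saucers, loose, 104 mm across: a flat floor 5 mm thick with a 3 mm wide upright lip whose top is 10 mm above the table. Origin: centre of the underside, z up. At the start a cup of another size stands in it.
- saucer_small: the small one of three round dark wooden saucers, loose, 82 mm across: a flat floor 5 mm thick with a 3 mm wide upright lip whose top is 10 mm above the table. Origin: centre of the underside, z up. At the start a cup of another size stands in it.
- trivet: a square cork trivet, 130 x 130 mm, 8 mm thick, lying fixed and empty on the table: a free spot. Origin: centre of the underside, z up, x and y along its sides.
- teapot: bystander: reddish-brown clay teapot with a straight side handle, body 98 mm across, 94 mm tall with its lid; spout reaches 82 mm along its +x, handle 125 mm along its +y. Origin: centre of the underside.
- pitcher: bystander: clear glass pitcher, 76 mm across, 85 mm tall, its handle reaches 67 mm along its +x. Origin: centre of the underside.
- caddy: bystander: round wooden tea caddy, 75 mm across, 85 mm tall. Origin: centre of the underside.
There are look-alikes about, which are no part of the job. What is shaped like the part that bears cup_medium_center but black or purple is not meant.

How it is judged:
By the outcome, as a careful person would: the job done as asked, in the order asked, and still so for the second after the job is handed in, with the robot touching nothing.
It also fails if it takes over 96 s, if anything falls off the work surface, if the arm or the gripper's body presses on something with over 40 N, if the wrist force passes 120 N, or if a joint passes its speed limit or range.

## Working session

There is one attempt and no reset: what is moved stays moved. The work goes in short steps, Python scripts to look and compute and a tool call to move; the robot and the scene stay as the last step left them, time stands still between calls to the robot, and variables do not carry over. Pictures are saved under pics/ and viewed, on a budget of 14 in all, crops included, one or two more only if the job needs it, and the job is handed in when it is done.

Besides the shell and the picture viewer there is one more tool, called after "Emit:" as a command line: name --argument value ..., lists and objects as JSON in quotes. step_arm: Moves the arm, as the interface text tells. Its arguments: {"type":"object","properties":{"increments":{"type":"array"},"newtons":{"type":"number"}},"required":["increments"]}

```bash
ls; mkdir -p pics
python3 - <<'E'
from cell import r, optics
import cv2, numpy as np
for n in ("top","side"):
    im,d=optics.get_image(n); cv2.imwrite(f"pics/{n}0.png",im); np.savez(f"{n}0.npz",im=im,d=d)
    p=optics.camera_params(n); print(n,{k:np.round(v,4).tolist() for k,v in p.items()})
print(optics.camera_params("wrist")); s=r.get_state(); print({k:np.round(v,3) for k,v in s.items()})
E
```

```text
pics
top {'fx': 513.4167, 'fy': 513.4167, 'cx': 278.2595, 'cy': 212.3508, 'D': [-0.192, 0.0, 0.0, 0.0, 0.0], 'position': [0.2749, -0.0073, 1.4011], 'rotation': [0.7114, -0.6968, 0.0643, -0.0646]}
side {'fx': 539.4261, 'fy': 539.4261, 'cx': 282.4812, 'cy': 210.5202, 'D': [0.0209, 0.0, 0.0, 0.0, 0.0], 'position': [-0.2431, 0.9941, 0.8026], 'rotation': [-0.2797, 0.8226, -0.4666, 0.1654]}
{'fx': 355.9976745311813, 'fy': 355.9976745311813, 'cx': 278.175994000025, 'cy': 210.20752026522572, 'D': array([-0.07948779,  0.        ,  0.        ,  0.        ,  0.        ]), 'tool_from_camera': array([[ 9.99999169e-01, -1.10328658e-03,  6.67384856e-04,
        -2.66459462e-04],
       [ 8.89040404e-04,  9.64828092e-01,  2.62880130e-01,
        -6.54222250e-02],
       [-9.33943777e-04, -2.62879318e-01,  9.64828271e-01,
        -1.20483987e-01],
       [ 0.00000000e+00,  0.00000000e+00,  0.00000000e+00,
         1.00000000e+00]])}
{'time_s': np.float64(0.1), 'joint_pos': array([-1.548,  0.313,  1.498,  0.   ,  1.331, -0.223]), 'dq': array([-0.   , -0.002, -0.   ,  0.001,  0.   , -0.   ]), 'joint_torque': array([ 3.0000e-03, -4.1290e+01, -2.6014e+01, -0.0000e+00,  3.0000e-03,
        0.0000e+00]), 'tcp_pos': array([ 0.128, -0.509,  0.253]), 'eef_rot': array([ 0.788, -0.615, -0.   , -0.   ]), 'ft_force': array([-0.073,  0.344, -0.647]), 'ft_torque': array([ 0.029, -0.   , -0.042]), 'grip_width': np.float64(0.085)}
```

View pics/top0.png

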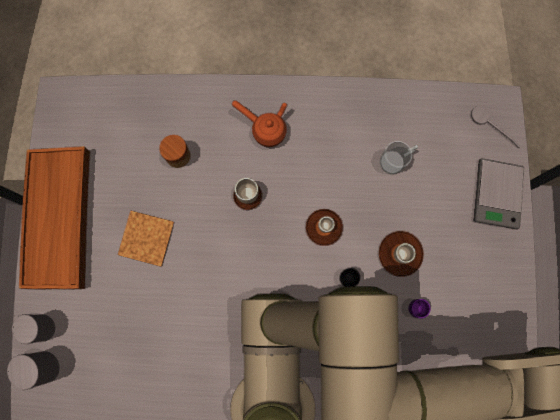

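View pics/side0.png

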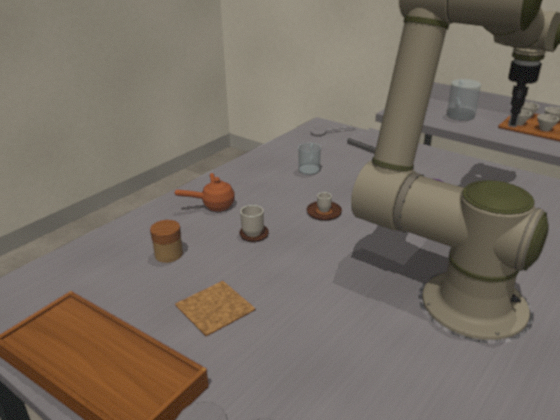

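```bash
cat > h.py <<'E'
import numpy as np, cv2
from scipy.spatial.transform import Rotation as R
from cell import r, optics
def look(name, save=None):
    s=r.get_state(); im,d=optics.get_image(name); p=optics.camera_params(name)
    if name=="wrist":
        T=np.eye(4); T[:3,:3]=R.from_quat(s["eef_rot"]).as_matrix(); T[:3,3]=s["tcp_pos"]; T=T@p["tool_from_camera"]
    else:
        T=np.eye(4); T[:3,:3]=R.from_quat(p["rotation"]).as_matrix() if np.size(p["rotation"])==4 else p["rotation"]; T[:3,3]=p["position"]
    K=np.array([[p["fx"],0,p["cx"]],[0,p["fy"],p["cy"]],[0,0,1]])
    if save: cv2.imwrite(f"pics/{save}.png",im)
    return im,d,T,K,np.array(p["D"])
def cast(uv,z,T,K,D):
    uv=np.asarray(uv,float).reshape(-1,1,2); n=cv2.undistortPoints(uv,K,D).reshape(-1,2)
    ray=np.c_[n,np.ones(len(n))]@T[:3,:3].T; o=T[:3,3]
    return (o+ray*((z-o[2])/ray[:,2])[:,None])[:,:2]
def proj(P,T,K,D):
    Ti=np.linalg.inv(T); return cv2.projectPoints(np.asarray(P,float).reshape(-1,1,3),cv2.Rodrigues(Ti[:3,:3])[0],Ti[:3,3],K,D)[0].reshape(-1,2)
def circ(P):  # robust least-squares circle
    P=np.asarray(P)
    for _ in range(4):
        A=np.c_[2*P,np.ones(len(P))]; x=np.linalg.lstsq(A,(P**2).sum(1),rcond=None)[0]
        rad=np.sqrt(x[2]+x[0]**2+x[1]**2); e=np.abs(np.hypot(*(P-x[:2]).T)-rad)
        k=e<=max(2*np.median(e),.0015)
        if k.all(): break
        P=P[k]
    return x[:2],rad,np.median(e)
def toolshift(goal):
    s=r.get_state(); M=R.from_quat(s["eef_rot"]).as_matrix()
    return (M.T@(np.asarray(goal)-s["tcp_pos"]))/.15
E
python3 - <<'E'
from h import *
im,d,T,K,D=look("top")
hsv=cv2.cvtColor(im,cv2.COLOR_BGR2HSV)
for n,uv in dict(small=(247,193),med=(325,226),large=(403,253),triv=(147,238)).items():
    print(n,cast([uv],.01,T,K,D).round(3), hsv[uv[1]-22:uv[1]+23:4,uv[0]].tolist())
def blobs(m,z):
    for c in cv2.findContours(m,cv2.RETR_EXTERNAL,cv2.CHAIN_APPROX_NONE)[0]:
        if 60<cv2.contourArea(c)<4500:
            P=cast(c[:,0],z,T,K,D); print(c[:,0].mean(0).round(), cv2.contourArea(c), [np.round(q,4) for q in circ(P)])
print("saucer");blobs(cv2.inRange(hsv,(0,90,20),(15,255,110)),.01)
print("white");blobs(cv2.inRange(hsv,(15,0,120),(90,60,255)),.06)
print("cork");blobs(cv2.inRange(hsv,(10,90,120),(25,255,255)),.008)
E
```

```text
small [[0.585 0.084]] [[8, 40, 142], [5, 38, 147], [21, 53, 82], [20, 65, 106], [15, 56, 169], [30, 23, 186], [29, 27, 190], [22, 28, 176], [12, 92, 61], [11, 205, 72], [9, 39, 139], [8, 43, 138]]
med [[ 0.496 -0.133]] [[8, 38, 147], [6, 48, 133], [9, 179, 74], [11, 81, 123], [14, 70, 132], [26, 23, 187], [26, 32, 175], [12, 87, 103], [10, 198, 72], [9, 210, 68], [10, 205, 66], [12, 41, 142]]
large [[ 0.425 -0.349]] [[9, 101, 88], [9, 193, 74], [10, 183, 64], [20, 47, 140], [18, 67, 122], [28, 22, 185], [26, 23, 188], [17, 51, 136], [12, 116, 66], [8, 155, 41], [9, 248, 37], [10, 209, 28]]
triv [[0.452 0.358]] [[15, 163, 185], [13, 165, 165], [14, 156, 183], [15, 156, 183], [14, 158, 182], [13, 167, 157], [14, 155, 186], [14, 161, 177], [15, 162, 184], [15, 159, 183], [14, 164, 173], [14, 166, 158]]
saucer
[401. 253.] 1547.5 [array([ 0.4243, -0.3433]), np.float64(0.062), np.float64(0.0006)]
[324. 227.] 1025.5 [array([ 0.4939, -0.1299]), np.float64(0.05), np.float64(0.0005)]
[248. 200.] 188.0 [array([0.5772, 0.0829]), np.float64(0.0381), np.float64(0.0006)]
[ 29. 206.] 181.0 [array([0.5382, 0.5714]), np.float64(0.1916), np.float64(0.0203)]
[ 83. 220.] 744.5 [array([0.5001, 0.6181]), np.float64(0.1408), np.float64(0.0442)]
[179. 158.] 181.5 [array([0.6897, 0.2854]), np.float64(0.0335), np.float64(0.0007)]
[273. 136.] 169.5 [array([0.7701, 0.0263]), np.float64(0.0476), np.float64(0.0009)]
white
[406. 253.] 113.5 [array([ 0.421 , -0.3428]), np.float64(0.0243), np.float64(0.0007)]
[326. 223.] 65.5 [array([ 0.4942, -0.1314]), np.float64(0.0188), np.float64(0.0003)]
[250. 192.] 103.5 [array([0.5856, 0.0832]), np.float64(0.0284), np.float64(0.0009)]
[390. 162.] 98.0 [array([ 0.6664, -0.3066]), np.float64(0.0216), np.float64(0.0018)]
cork
[145. 238.] 2020.0 [array([0.4527, 0.3635]), np.float64(0.0708), np.float64(0.0056)]
[172. 147.] 475.0 [array([0.7161, 0.3035]), np.float64(0.0364), np.float64(0.0005)]
```

Emit:
step_arm --increments '[[-1, [-0.1, -0.36, 0], 0], [-1, [-0.1, -0.36, 0], 0], [-1, [-0.1, -0.36, 0], 0], [-1, [-0.1, -0.36, 0], 0], [-1, [-0.1, -0.36, 0], 0], [-1, [-0.1, -0.36, 0], 0], [-1, [0, 0, 0], 0], [-1, [0, 0, 0], 0]]'

```text
time_s: 1.15
tcp_pos: [0.4198, -0.3432, 0.253]
eef_rot: [0.789, -0.615, -0.0, 0.0]
ft_force: [0.2, 0.8, -1.0]
grip_width: 0.0858
```

Run:
```python
from h import *
im,d,T,K,D=look("wrist","w1"); s=r.get_state(); print(s["tcp_pos"],s["time_s"])
print(proj([[.4243,-.3433,.01]],T,K,D), toolshift([.4939,-.1299,.25]))
```

```text
[ 0.41938431 -0.34358771  0.25309801] 1.2
[[279.38570986 174.55338521]] [-1.26166992 -0.82728941  0.02076652]
```

View pics/w1.png

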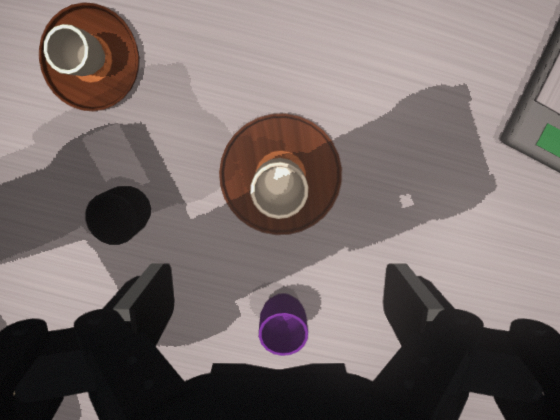

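```bash
cat >> h.py <<'E'
def cloud(d,T,K,D):
    v,u=np.nonzero(d>0); n=cv2.undistortPoints(np.c_[u,v].astype(float).reshape(-1,1,2),K,D).reshape(-1,2)
    z=d[v,u]; return np.c_[n*z[:,None],z]@T[:3,:3].T+T[:3,3],u,v
def rim(d,T,K,D,c,h,z0):
    P,_,_=cloud(d,T,K,D); k=(np.hypot(*(P[:,:2]-c).T)<.05)&(P[:,2]>.03)
    top=np.percentile(P[k,2],99); k&=P[:,2]>top-.004
    m=circ(P[k,:2]); return top,k.sum(),m
def saucer(im,T,K,D,c,lo=(0,80,15),hi=(18,255,140)):
    hsv=cv2.cvtColor(im,cv2.COLOR_BGR2HSV); m=cv2.inRange(hsv,lo,hi)
    m=cv2.morphologyEx(m,cv2.MORPH_OPEN,np.ones((3,3)))
    P=[]
    for q in cv2.findContours(m,cv2.RETR_EXTERNAL,cv2.CHAIN_APPROX_NONE)[0]:
        w=cast(q[:,0],.01,T,K,D)
        if np.hypot(*(w.mean(0)-c))<.05 and cv2.contourArea(q)>200: P.append(w)
    P=np.vstack(P); hull=P[cv2.convexHull(P.astype(np.float32),returnPoints=False)[:,0]]
    return circ(P), circ(hull)
S=dict(L=(.4243,-.3433),M=(.4939,-.1299),S=(.5772,.0829))
def report(who, cup):
    im,d,T,K,D=look("wrist")
    for w in who:
        for q in saucer(im,T,K,D,S[w]): print(w,"saucer",[np.round(x,4) for x in q])
        t,n,q=rim(d,T,K,D,S[w],0,0); print(w,"rim",t.round(4),n,[np.round(x,4) for x in q])
E
python3 -c "
from h import *
report('LM',0)"
```

```text
L saucer [array([ 0.4229, -0.3443]), np.float64(0.0626), np.float64(0.0002)]
L saucer [array([ 0.4229, -0.3444]), np.float64(0.063), np.float64(0.0001)]
L rim 0.3292 2996 [array([ 0.3698, -0.3557]), np.float64(0.0716), np.float64(0.0005)]
M saucer [array([ 0.4925, -0.1316]), np.float64(0.0509), np.float64(0.0002)]
M saucer [array([ 0.4925, -0.1315]), np.float64(0.0512), np.float64(0.0002)]
M rim 0.0539 643 [array([ 0.4944, -0.1344]), np.float64(0.0192), np.float64(0.0006)]
```

Emit:
step_arm --increments '[[-1, [-0.32, -0.21, 0], 0], [-1, [-0.32, -0.21, 0], 0], [-1, [-0.32, -0.21, 0], 0], [-1, [-0.32, -0.21, 0], 0], [-1, [0, 0, 0], 0], [-1, [0, 0, 0], 0]]'

```text
time_s: 2.0
tcp_pos: [0.4952, -0.1273, 0.2534]
eef_rot: [0.788, -0.616, 0.0, 0.0]
ft_force: [0.6, -0.9, -0.2]
grip_width: 0.0852
```

```bash
python3 -c "
from h import *
report('LMS',0); print(r.get_state()['tcp_pos'],toolshift([.585,.083,.25]))"
```

```text
L saucer [array([ 0.4358, -0.3472]), np.float64(0.0527), np.float64(0.003)]
L saucer [array([ 0.4235, -0.3439]), np.float64(0.0625), np.float64(0.0003)]
L rim 0.0641 285 [array([ 0.4195, -0.3431]), np.float64(0.0239), np.float64(0.0006)]
M saucer [array([ 0.4925, -0.1308]), np.float64(0.0506), np.float64(0.0003)]
M saucer [array([ 0.4925, -0.1308]), np.float64(0.0511), np.float64(0.0001)]
M rim 0.3294 2992 [array([ 0.4449, -0.1394]), np.float64(0.0723), np.float64(0.0005)]
S saucer [array([0.5762, 0.0799]), np.float64(0.039), np.float64(0.0003)]
S saucer [array([0.5766, 0.0807]), np.float64(0.0398), np.float64(0.0002)]
S rim 0.0756 968 [array([0.5805, 0.0809]), np.float64(0.0289), np.float64(0.0006)]
[ 0.49516196 -0.12760299  0.25329497] [-1.21791439 -0.92015259  0.02153469]
```

Emit:
step_arm --increments '[[-1, [-0.305, -0.23, 0], 0], [-1, [-0.305, -0.23, 0], 0], [-1, [-0.305, -0.23, 0], 0], [-1, [-0.305, -0.23, 0], 0], [-1, [0, 0, 0], 0], [-1, [0, 0, 0], 0]]'

```text
time_s: 2.8
tcp_pos: [0.5849, 0.0832, 0.2531]
eef_rot: [0.788, -0.616, -0.0, 0.0]
ft_force: [-0.3, 0.2, -0.5]
grip_width: 0.0852
```

```bash
sed -i 's/(P\[:,2\]>.03)/(P[:,2]>.03)\&(P[:,2]<.1)/' h.py; python3 -c "
from h import *
report('MS',0); s=r.get_state(); print(s['tcp_pos'],s['joint_pos'],toolshift([.581,.081,.048]))"
```

```text
M saucer [array([ 0.5002, -0.1331]), np.float64(0.0434), np.float64(0.001)]
M saucer [array([ 0.4948, -0.1308]), np.float64(0.0487), np.float64(0.0004)]
M rim 0.0541 121 [array([ 0.4979, -0.1319]), np.float64(0.0166), np.float64(0.0005)]
S saucer [array([0.5814, 0.0848]), np.float64(0.0339), np.float64(0.0009)]
S saucer [array([0.5788, 0.0841]), np.float64(0.0372), np.float64(0.0006)]
S rim 0.0761 882 [array([0.5809, 0.0822]), np.float64(0.0289), np.float64(0.0008)]
[0.58486935 0.08295447 0.25326036] [-5.71664310e-02  4.59691615e-01  1.28731346e+00 -2.80193804e-04
  1.39485097e+00  1.27028917e+00] [0.00617526 0.02771948 1.36841285]
```

Emit:
step_arm --increments '[[-1, [0.0, 0.02, 0.36], 0], [-1, [0, 0.01, 0.36], 0], [-1, [0, 0, 0.34], 0], [-1, [0, 0, 0.2], 0], [-1, [0, 0, 0.1], 0], [-1, [0, 0, 0.02], 0], [-1, [0, 0, 0], 0]]' --newtons 35

```text
time_s: 3.72
tcp_pos: [0.5812, 0.0834, 0.0474]
eef_rot: [0.788, -0.615, 0.001, -0.001]
ft_force: [-0.6, 0.3, 0.3]
grip_width: 0.0857
```

Emit:
step_arm --increments '[[1, [0, 0, 0], 0], [1, [0, 0, 0], 0], [1, [0, 0, 0], 0], [1, [0, 0, 0], 0], [1, [0, 0, 0], 0], [1, [0, 0, 0], 0], [1, [0, 0, 0], 0], [1, [0, 0, 0], 0]]'

```text
time_s: 4.72
tcp_pos: [0.5812, 0.0837, 0.0474]
eef_rot: [0.789, -0.615, 0.001, -0.0]
ft_force: [-0.1, -0.8, 6.1]
grip_width: 0.0602
```

Emit:
step_arm --increments '[[1, [0, 0, -0.03], 0], [1, [0, 0, -0.1], 0], [1, [0, 0, -0.2], 0], [1, [0, 0, -0.2], 0], [1, [0, 0, -0.14], 0], [1, [0, 0, 0], 0]]'

```text
time_s: 5.48
tcp_pos: [0.5812, 0.0838, 0.1487]
eef_rot: [0.788, -0.615, 0.001, -0.001]
ft_force: [-0.4, 0.5, -2.2]
grip_width: 0.0599
```

```bash
python3 -c "
from h import *
look('wrist','w2'); s=r.get_state(); print(s['tcp_pos'],s['ft_force'],s['grip_width'],toolshift([.4527,.3635,.0515]))"
```

```text
[0.58054484 0.08383725 0.1472197 ] [-0.60528416 -0.55822234 -3.05821374] 0.060248700611815656 [-2.015939    0.37339856  0.63737292]
```

View pics/w2.png

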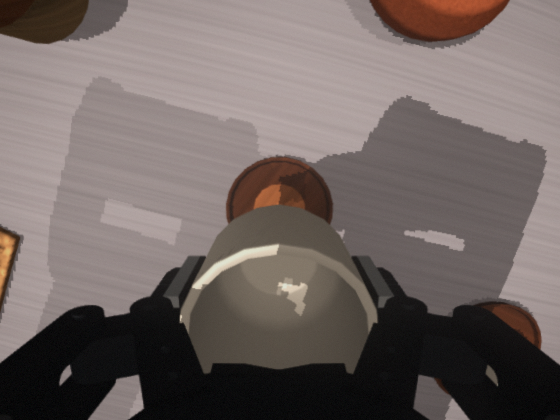

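Emit:
step_arm --increments '[[1, [-0.12, 0.02, 0], 0], [1, [-0.27, 0.05, 0], 0], [1, [-0.3, 0.055, 0], 0], [1, [-0.3, 0.055, 0], 0], [1, [-0.3, 0.055, 0], 0], [1, [-0.3, 0.055, 0], 0], [1, [-0.27, 0.05, 0], 0], [1, [-0.15, 0.03, 0], 0], [1, [0, 0, 0.2], 0], [1, [0, 0, 0.2], 0]]'

```text
time_s: 6.78
tcp_pos: [0.4517, 0.3636, 0.0852]
eef_rot: [0.789, -0.615, -0.0, 0.001]
ft_force: [0.6, -0.1, -2.8]
grip_width: 0.0597
```

Emit:
step_arm --increments '[[1, [0, 0, 0.1], 0], [1, [0, 0, 0.07], 0], [1, [0, 0, 0.03], 0], [1, [0, 0, 0.01], 0], [1, [0, 0, 0], 0]]'

```text
time_s: 7.4
tcp_pos: [0.4536, 0.3628, 0.0558]
eef_rot: [0.788, -0.615, 0.0, -0.0]
ft_force: [0.6, -0.6, -1.9]
grip_width: 0.0603
```

```bash
python3 -c "
from h import *
look('side','s1'); s=r.get_state(); print(s['tcp_pos'],s['ft_force'],s['grip_width'],toolshift([.4527,.3635,.0515]))"
```

```text
[0.45360533 0.36282648 0.05582429] [ 0.23328698 -0.12760428 -2.5224953 ] 0.06008401963941298 [-0.00581623  0.00478825  0.02882571]
```

View pics/s1.png

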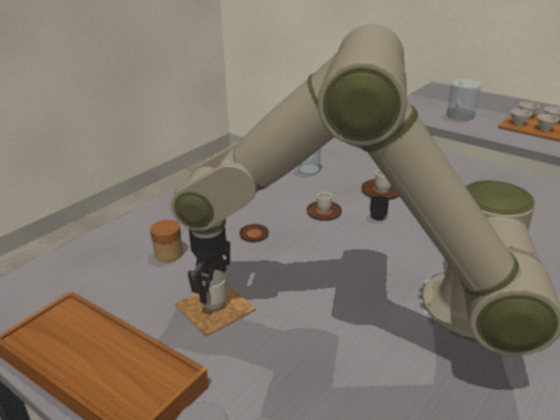

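Emit:
step_arm --increments '[[1, [0, 0, 0.015], 0], [1, [0, 0, 0.007], 0], [1, [0, 0, 0.004], 0], [1, [0, 0, 0], 0]]'

```text
time_s: 7.95
tcp_pos: [0.4534, 0.3627, 0.0514]
eef_rot: [0.788, -0.615, -0.0, -0.0]
ft_force: [0.3, 0.1, -2.8]
grip_width: 0.0599
```

Emit:
step_arm --increments '[[1, [0, 0, 0.006], 0], [1, [0, 0, 0.004], 0], [1, [0, 0, 0], 0]]'

```text
time_s: 8.32
tcp_pos: [0.4534, 0.3627, 0.0504]
eef_rot: [0.788, -0.615, 0.0, -0.0]
ft_force: [-2.1, -2.2, 5.1]
grip_width: 0.0598
```

Emit:
step_arm --increments '[[-1, [0, 0, 0], 0], [-1, [0, 0, 0], 0], [-1, [0, 0, 0], 0], [-1, [0, 0, 0], 0], [-1, [0, 0, -0.1], 0], [-1, [0, 0, -0.3], 0], [-1, [0, 0, -0.38], 0], [-1, [0, 0, -0.38], 0], [-1, [0, 0, -0.15], 0]]'

```text
time_s: 9.45
tcp_pos: [0.4538, 0.363, 0.2513]
eef_rot: [0.788, -0.615, 0.001, -0.003]
ft_force: [-0.2, 0.1, -0.8]
grip_width: 0.0855
```

Emit:
step_arm --increments '[[-1, [0.36, 0.06, 0], 0], [-1, [0.36, 0.06, 0], 0], [-1, [0.36, 0.06, 0], 0], [-1, [0.36, 0.06, 0], 0], [-1, [0.36, 0.06, 0], 0], [-1, [0.36, 0.06, 0], 0], [-1, [0.36, 0.06, 0], 0], [-1, [0.36, 0.06, 0], 0], [-1, [0.36, 0.06, 0], 0], [-1, [0, 0, 0], 0]]'

```text
time_s: 10.7
tcp_pos: [0.4929, -0.1314, 0.2471]
eef_rot: [0.787, -0.617, 0.001, 0.0]
ft_force: [-0.0, -0.1, 0.8]
grip_width: 0.0857
```

```bash
python3 -c "
from h import *
report('MS',0); s=r.get_state(); print(s['tcp_pos'],s['joint_pos'].round(2),s['grip_width'],toolshift([.4935,-.133,.037]))"
```

```text
M saucer [array([ 0.4925, -0.1308]), np.float64(0.0506), np.float64(0.0002)]
M saucer [array([ 0.4925, -0.1308]), np.float64(0.0511), np.float64(0.0001)]
M rim 0.0545 505 [array([ 0.4947, -0.1334]), np.float64(0.019), np.float64(0.0007)]
S saucer [array([0.5766, 0.081 ]), np.float64(0.04), np.float64(0.0003)]
S saucer [array([0.5769, 0.0809]), np.float64(0.0403), np.float64(0.0003)]Traceback (most recent call last):
  File "<string>", line 3, in <module>
    report('MS',0); s=r.get_state(); print(s['tcp_pos'],s['joint_pos'].round(2),s['grip_width'],toolshift([.4935,-.133,.037]))
    ~~~~~~^^^^^^^^
  File "h.py", line 52, in report
    t,n,q=rim(d,T,K,D,S[w],0,0); print(w,"rim",t.round(4),n,[np.round(x,4) for x in q])
          ~~~^^^^^^^^^^^^^^^^^^
  File "h.py", line 36, in rim
    top=np.percentile(P[k,2],99); k&=P[:,2]>top-.004
    return _quantile_unchecked(
        a, q, axis, out, overwrite_input, method, keepdims, weights)
    return _ureduce(a,
                    func=_quantile_ureduce_func,
    ...<5 lines>...
                    overwrite_input=overwrite_input,
                    method=method)
    r = func(a, **kwargs)
    result = _quantile(arr,
                       quantiles=q,
    ...<2 lines>...
                       out=out,
                       weights=wgt)
    slices_having_nans = np.isnan(arr[-1, ...])
                                  ~~~^^^^^^^^^
IndexError: index -1 is out of bounds for axis 0 with size 0
```

Emit:
step_arm --increments '[[-1, [0.013, -0.006, 0.36], 0], [-1, [0, 0, 0.36], 0], [-1, [0, 0, 0.3], 0], [-1, [0, 0, 0.2], 0], [-1, [0, 0, 0.1], 0], [-1, [0, 0, 0.03], 0], [-1, [0, 0, 0], 0], [-1, [0, 0, 0], 0]]'

```text
time_s: 11.75
tcp_pos: [0.4949, -0.1302, 0.0449]
eef_rot: [0.789, -0.615, 0.001, -0.0]
ft_force: [-0.1, -0.0, -1.4]
grip_width: 0.0851
```

```bash
python3 -c "
from h import *
s=r.get_state(); print(s['tcp_pos'],s['ft_force'],s['grip_width'],toolshift([.4943,-.133,.043]),toolshift([.4925,-.131,.043]))"
```

```text
[ 0.49491215 -0.13022888  0.04490804] [-0.07519186 -0.02705011 -1.40682029] 0.08514468047213337 [0.01690896 0.00847393 0.01272925] [0.00105505 0.01686621 0.01269842]
```

Emit:
step_arm --increments '[[-1, [0.015, 0.008, 0.012], 0], [-1, [0, 0, 0], 0], [1, [0, 0, 0], 0], [1, [0, 0, 0], 0], [1, [0, 0, 0], 0], [1, [0, 0, 0], 0], [1, [0, 0, 0], 0], [1, [0, 0, 0], 0], [1, [0, 0, 0], 0], [1, [0, 0, 0], 0]]'

```text
time_s: 13.0
tcp_pos: [0.4938, -0.1325, 0.0422]
eef_rot: [0.788, -0.615, 0.0, -0.0]
ft_force: [0.1, 1.0, 4.4]
grip_width: 0.0402
```

Emit:
step_arm --increments '[[1, [0, 0, 0], 0], [1, [0, 0, 0], 0], [1, [0, 0, -0.03], 0], [1, [0, 0, -0.1], 0], [1, [0, 0, -0.2], 0], [1, [0, 0, -0.15], 0], [1, [0, 0, 0], 0], [1, [0, 0, 0], 0]]'

```text
time_s: 14.0
tcp_pos: [0.4934, -0.1324, 0.1135]
eef_rot: [0.788, -0.615, -0.0, 0.0]
ft_force: [0.5, 0.0, -0.5]
grip_width: 0.0403
```

```bash
python3 -c "
from h import *
look('wrist','w3'); s=r.get_state(); print(s['tcp_pos'],s['ft_force'],s['grip_width'],toolshift([.5768,.0808,.05]))"
```

```text
[ 0.49334244 -0.13233967  0.11325462] [ 0.53404169  0.42975269 -1.0862022 ] 0.04056926819736061 [-1.24243838 -0.88583924  0.42198653]
```

View pics/w3.png

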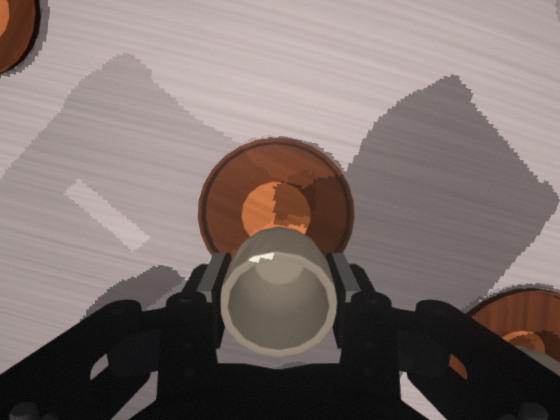

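```bash
cat >> h.py <<'E'
def inhand(h):   # cup rim (height h above TCP) in the tool frame
    s=r.get_state(); im,d,T,K,D=look("wrist"); P,u,v=cloud(d,T,K,D)
    q=(P-s["tcp_pos"])@R.from_quat(s["eef_rot"]).as_matrix()
    k=(abs(q[:,2]+h)<.004)&(abs(q[:,0])<.035)&(abs(q[:,1])<.04)&(im[v,u].max(1)>70)
    print("inhand",k.sum(),[np.round(x,4) for x in circ(q[k,:2])])
    return q
E
python3 -c "
from h import *
q=inhand(.012)
k=(abs(q[:,0])<.035)&(abs(q[:,1])<.04)&(q[:,2]<.03)
print(np.histogram(q[k,2],np.arange(-.06,.03,.005)))
im,d,T,K,D=look('wrist')
print(saucer(im,T,K,D,S['M']))"
```

```text
inhand 3772 [array([-0.0003, -0.0017]), np.float64(0.0189), np.float64(0.0007)]
(array([3494, 2623, 1180,  171,  351,  969,  902,  515, 1127, 3036, 2377,
       1694, 1549, 1372, 1166,  863,  875]), array([-6.00000000e-02, -5.50000000e-02, -5.00000000e-02, -4.50000000e-02,
       -4.00000000e-02, -3.50000000e-02, -3.00000000e-02, -2.50000000e-02,
       -2.00000000e-02, -1.50000000e-02, -1.00000000e-02, -5.00000000e-03,
       -2.77555756e-17,  5.00000000e-03,  1.00000000e-02,  1.50000000e-02,
        2.00000000e-02,  2.50000000e-02]))
((array([ 0.49497483, -0.13031642]), np.float64(0.0492006888867458), np.float64(0.0006009002167798108)), (array([ 0.49261265, -0.1306214 ]), np.float64(0.05121246544413578), np.float64(7.314902664329326e-05)))
```

Emit:
step_arm --increments '[[1, [-0.12, -0.085, 0], 0], [1, [-0.25, -0.175, 0], 0], [1, [-0.25, -0.175, 0], 0], [1, [-0.25, -0.175, 0], 0], [1, [-0.25, -0.175, 0], 0], [1, [-0.12, -0.09, 0], 0], [1, [0, 0, 0.12], 0], [1, [0, 0, 0.12], 0], [1, [0, 0, 0], 0], [1, [0, 0, 0], 0]]'

```text
time_s: 15.4
tcp_pos: [0.576, 0.0795, 0.0784]
eef_rot: [0.788, -0.615, 0.0, -0.0]
ft_force: [-0.3, -0.6, 0.3]
grip_width: 0.0404
```

```bash
python3 -c "
from h import *
inhand(.012);s=r.get_state(); print(s['tcp_pos'],s['ft_force'],toolshift([.5768,.0808,.043]))
im,d,T,K,D=look('wrist','w4')
print(saucer(im,T,K,D,S['S']))"
```

```text
inhand 3620 [array([-0.0004, -0.0016]), np.float64(0.0189), np.float64(0.0007)]
[0.57617955 0.07953468 0.07870136] [ 0.2915423   0.55835389 -0.92157075] [-0.00725778 -0.0058268   0.23801249]
((array([0.57990812, 0.08262517]), np.float64(0.037591139779531484), np.float64(0.0006306399082998786)), (array([0.57697313, 0.08213062]), np.float64(0.04010599701639963), np.float64(6.480323368141319e-05)))
```

View pics/w4.png

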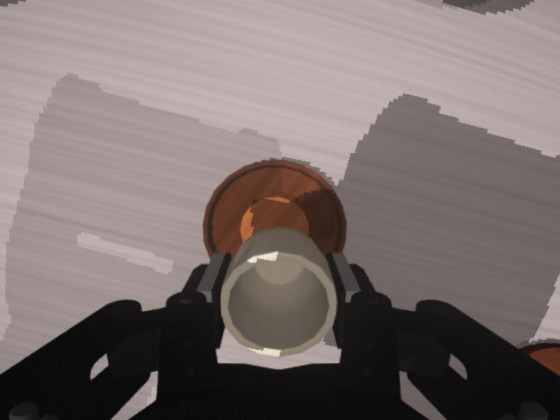

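Emit:
step_arm --increments '[[1, [-0.009, 0.004, 0.07], 0], [1, [0, 0, 0.08], 0], [1, [0, 0, 0.05], 0], [1, [0, 0, 0.023], 0], [1, [0, 0, 0.008], 0], [1, [0, 0, 0], 0], [1, [0, 0, 0], 0]]'

```text
time_s: 16.38
tcp_pos: [0.5751, 0.081, 0.0438]
eef_rot: [0.788, -0.615, 0.0, -0.0]
ft_force: [-0.6, 0.1, -0.7]
grip_width: 0.0404
```

Emit:
step_arm --increments '[[1, [0, 0, 0.006], 0], [1, [0, 0, 0.005], 0], [1, [0, 0, 0], 0]]'

```text
time_s: 16.75
tcp_pos: [0.5751, 0.081, 0.0423]
eef_rot: [0.788, -0.615, 0.0, -0.0]
ft_force: [-1.7, 0.1, 4.6]
grip_width: 0.04
```

Emit:
step_arm --increments '[[-1, [0, 0, 0], 0], [-1, [0, 0, 0], 0], [-1, [0, 0, 0], 0], [-1, [0, 0, 0], 0], [-1, [0, 0, -0.1], 0], [-1, [0, 0, -0.3], 0], [-1, [0, 0, -0.38], 0], [-1, [0, 0, -0.38], 0], [-1, [0, 0, -0.2], 0], [-1, [0, 0, 0], 0]]'

```text
time_s: 18.0
tcp_pos: [0.5755, 0.081, 0.2492]
eef_rot: [0.788, -0.615, 0.002, -0.002]
ft_force: [-0.6, 0.7, -1.5]
grip_width: 0.0854
```

```bash
python3 -c "
from h import *
report('S',0); s=r.get_state(); print(s['tcp_pos'],toolshift([.4195,-.3431,.25]))"
```

```text
S saucer [array([0.5767, 0.0819]), np.float64(0.0396), np.float64(0.0003)]
S saucer [array([0.5767, 0.0819]), np.float64(0.04), np.float64(0.0002)]
S rim 0.0544 502 [array([0.5758, 0.0805]), np.float64(0.019), np.float64(0.0007)]
[0.57490768 0.08100467 0.24690135] [ 2.49020857  1.69297927 -0.0223899 ]
```

Emit:
step_arm --increments '[[-1, [0.31, 0.21, 0], 0], [-1, [0.31, 0.21, 0], 0], [-1, [0.31, 0.21, 0], 0], [-1, [0.31, 0.21, 0], 0], [-1, [0.31, 0.21, 0], 0], [-1, [0.31, 0.21, 0], 0], [-1, [0.31, 0.21, 0], 0], [-1, [0.31, 0.21, 0], 0], [-1, [0, 0, 0], 0], [-1, [0, 0, 0], 0]]'

```text
time_s: 19.3
tcp_pos: [0.4209, -0.3405, 0.2449]
eef_rot: [0.788, -0.615, -0.001, -0.0]
ft_force: [1.2, 0.4, -0.2]
grip_width: 0.0855
```

```bash
python3 -c "
from h import *
report('LM',0)" 2>/dev/null;  python3 -c "
from h import *
s=r.get_state(); print(s['tcp_pos'],toolshift([.4195,-.3431,.045]))"
```

```text
L saucer [array([ 0.423 , -0.3443]), np.float64(0.0626), np.float64(0.0003)]
L saucer [array([ 0.423 , -0.3444]), np.float64(0.063), np.float64(0.0001)]
L rim 0.0643 696 [array([ 0.419 , -0.3442]), np.float64(0.024), np.float64(0.0008)]
M saucer [array([ 0.4925, -0.1316]), np.float64(0.0509), np.float64(0.0002)]
M saucer [array([ 0.4926, -0.1316]), np.float64(0.0513), np.float64(0.0002)]
[ 0.42118555 -0.34012256  0.24521391] [0.01839512 0.01520844 1.33474091]
```

Emit:
step_arm --increments '[[-1, [0.023, 0.02, 0.36], 0], [-1, [0, 0, 0.36], 0], [-1, [0, 0, 0.3], 0], [-1, [0, 0, 0.2], 0], [-1, [0, 0, 0.09], 0], [-1, [0, 0, 0.02], 0], [-1, [0, 0, 0], 0]]'

```text
time_s: 20.23
tcp_pos: [0.4195, -0.3454, 0.0473]
eef_rot: [0.789, -0.615, 0.001, 0.0]
ft_force: [0.8, -0.2, 0.9]
grip_width: 0.0855
```

```bash
python3 -c "
from h import *
s=r.get_state(); print(s['tcp_pos'],s['ft_force'],toolshift([.419,-.344,.045]))"
```

```text
[ 0.41946299 -0.3454226   0.04729995] [ 0.77382281 -0.20462928  0.87053912] [-0.00997385  0.00069224  0.0153172 ]
```

Emit:
step_arm --increments '[[-1, [-0.008, 0, 0.01], 0], [-1, [0, 0, 0], 0], [1, [0, 0, 0], 0], [1, [0, 0, 0], 0], [1, [0, 0, 0], 0], [1, [0, 0, 0], 0], [1, [0, 0, 0], 0], [1, [0, 0, 0], 0], [1, [0, 0, 0], 0], [1, [0, 0, 0], 0]]'

```text
time_s: 21.48
tcp_pos: [0.4187, -0.3442, 0.0451]
eef_rot: [0.788, -0.615, 0.0, 0.0]
ft_force: [-1.0, 0.7, 5.7]
grip_width: 0.0508
```

Emit:
step_arm --increments '[[1, [0, 0, 0], 0], [1, [0, 0, -0.03], 0], [1, [0, 0, -0.1], 0], [1, [0, 0, -0.2], 0], [1, [0, 0, -0.15], 0], [1, [0, 0, 0], 0], [1, [0, 0, 0], 0]]'

```text
time_s: 22.35
tcp_pos: [0.4184, -0.3438, 0.1162]
eef_rot: [0.788, -0.615, -0.001, -0.0]
ft_force: [-0.3, 0.1, -3.0]
grip_width: 0.0507
```

```bash
python3 -c "
from h import *
s=r.get_state(); print(s['tcp_pos'],s['ft_force'],s['grip_width'],toolshift([.4925,-.1312,.046]))
inhand(.0185)
im,d,T,K,D=look('wrist','w5'); print(saucer(im,T,K,D,S['L'])[1])"
```

```text
[ 0.41837182 -0.34375721  0.11615918] [-0.3343658   0.11351208 -2.98763079] 0.050728655112030556 [-1.25375629 -0.82432663  0.46861186]
inhand 4381 [array([-0.0002, -0.0017]), np.float64(0.0237), np.float64(0.0006)]
(array([ 0.42276586, -0.34426131]), np.float64(0.06326202244215622), np.float64(0.00013602092741814287))
```

View pics/w5.png

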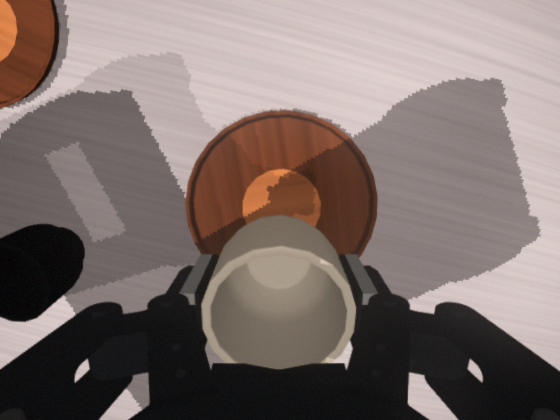

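Emit:
step_arm --increments '[[1, [-0.12, -0.08, -0.05], 0], [1, [-0.25, -0.163, 0], 0], [1, [-0.253, -0.165, 0], 0], [1, [-0.25, -0.163, 0], 0], [1, [-0.25, -0.163, 0], 0], [1, [-0.13, -0.083, 0.05], 0], [1, [0, 0, 0.12], 0], [1, [0, 0, 0.12], 0], [1, [0, 0, 0], 0], [1, [0, 0, 0], 0]]'

```text
time_s: 23.7
tcp_pos: [0.4921, -0.1317, 0.0815]
eef_rot: [0.789, -0.615, 0.0, -0.0]
ft_force: [-0.7, -0.2, -0.7]
grip_width: 0.0507
```

```bash
python3 -c "
from h import *
inhand(.0185);s=r.get_state(); print(s['tcp_pos'],s['ft_force'])
im,d,T,K,D=look('wrist')
q=saucer(im,T,K,D,S['M'])[1];print(q,toolshift([*q[0],.0451]))"
```

```text
inhand 4351 [array([-0.0002, -0.0017]), np.float64(0.0237), np.float64(0.0006)]
[ 0.49212191 -0.13184436  0.08161602] [-0.46220953  0.4289464  -1.09667801]
(array([ 0.49287056, -0.13064383]), np.float64(0.051060947561868464), np.float64(0.00010202477727372025)) [-0.00726415 -0.00677847  0.24323205]
```

Emit:
step_arm --increments '[[1, [-0.005, 0.0, 0.07], 0], [1, [0, 0, 0.08], 0], [1, [0, 0, 0.05], 0], [1, [0, 0, 0.023], 0], [1, [0, 0, 0.01], 0], [1, [0, 0, 0], 0], [1, [0, 0, 0.005], 0], [1, [0, 0, 0], 0]]'

```text
time_s: 24.8
tcp_pos: [0.4916, -0.1313, 0.0452]
eef_rot: [0.788, -0.615, 0.0, -0.0]
ft_force: [0.2, -0.6, -1.7]
grip_width: 0.0501
```

Emit:
step_arm --increments '[[1, [0, 0, 0.004], 0], [1, [0, 0, 0.003], 0], [1, [0, 0, 0], 0]]'

```text
time_s: 25.18
tcp_pos: [0.4917, -0.1313, 0.0451]
eef_rot: [0.789, -0.615, 0.0, -0.0]
ft_force: [-4.0, 1.9, 11.7]
grip_width: 0.0507
```

Contact; release and rise.

Emit:
step_arm --increments '[[-1, [0, 0, 0], 0], [-1, [0, 0, 0], 0], [-1, [0, 0, 0], 0], [-1, [0, 0, 0], 0], [-1, [0, 0, -0.1], 0], [-1, [0, 0, -0.3], 0], [-1, [0, 0, -0.38], 0], [-1, [0, 0, -0.38], 0], [-1, [0, 0, -0.2], 0], [-1, [0, 0, 0], 0]]'

```text
time_s: 26.42
tcp_pos: [0.4921, -0.1314, 0.251]
eef_rot: [0.788, -0.615, 0.003, -0.0]
ft_force: [-0.7, -0.6, -0.0]
grip_width: 0.0855
```

```bash
sed -i 's/^S=dict(/S=dict(T=(.4535,.3627),/' h.py; python3 -c "
from h import *
report('M',0); s=r.get_state(); print(s['tcp_pos'],toolshift([.4535,.3627,.25]))"
```

```text
M saucer [array([ 0.4925, -0.1308]), np.float64(0.0506), np.float64(0.0003)]
M saucer [array([ 0.4925, -0.1308]), np.float64(0.051), np.float64(0.0001)]
M rim 0.0643 680 [array([ 0.4922, -0.1315]), np.float64(0.024), np.float64(0.0009)]
[ 0.49156584 -0.13119002  0.24904934] [-3.25532562 -0.55535078 -0.00983806]
```

Within 1 mm. Now back to the large cup.

Emit:
step_arm --increments '[[-1, [-0.36, -0.062, 0], 0], [-1, [-0.36, -0.062, 0], 0], [-1, [-0.36, -0.062, 0], 0], [-1, [-0.36, -0.062, 0], 0], [-1, [-0.36, -0.062, 0], 0], [-1, [-0.36, -0.062, 0], 0], [-1, [-0.36, -0.062, 0], 0], [-1, [-0.36, -0.062, 0], 0], [-1, [-0.36, -0.062, 0], 0], [-1, [0, 0, 0], 0]]'

```text
time_s: 27.72
tcp_pos: [0.4531, 0.3631, 0.2462]
eef_rot: [0.79, -0.613, -0.001, 0.001]
ft_force: [-0.6, -0.6, -1.1]
grip_width: 0.0853
```

```bash
python3 -c "
from h import *
im,d,T,K,D=look('wrist'); t,n,q=rim(d,T,K,D,S['T'],0,0); print(t,n,q); s=r.get_state(); print(s['tcp_pos'],toolshift([*q[0],.0504]))"
```

```text
0.0792774392497843 946 (array([0.45310385, 0.36243329]), np.float64(0.028878940223395905), np.float64(0.0008302765031331198))
[0.4535942  0.36134651 0.24639192] [-0.00886151 -0.00237388  1.30660478]
```

Emit:
step_arm --increments '[[-1, [-0.006, 0, 0.36], 0], [-1, [0, 0, 0.36], 0], [-1, [0, 0, 0.28], 0], [-1, [0, 0, 0.2], 0], [-1, [0, 0, 0.09], 0], [-1, [0, 0, 0.02], 0], [-1, [0, 0, 0], 0]]'

```text
time_s: 28.65
tcp_pos: [0.4548, 0.3614, 0.0525]
eef_rot: [0.788, -0.615, 0.0, -0.001]
ft_force: [0.9, -0.2, 0.7]
grip_width: 0.0853
```

```bash
python3 -c "
from h import *
s=r.get_state(); print(s['tcp_pos'],s['ft_force'],toolshift([.4531,.3624,.0504]))"
```

```text
[0.45482249 0.36137162 0.05249902] [ 0.89340109 -0.23524503  0.69419772] [-0.00943693  0.00949252  0.01398292]
```

Emit:
step_arm --increments '[[-1, [-0.008, 0.008, 0.014], 0], [-1, [0, 0, 0], 0], [1, [0, 0, 0], 0], [1, [0, 0, 0], 0], [1, [0, 0, 0], 0], [1, [0, 0, 0], 0], [1, [0, 0, 0], 0], [1, [0, 0, 0], 0], [1, [0, 0, 0], 0], [1, [0, 0, 0], 0]]'

```text
time_s: 29.9
tcp_pos: [0.453, 0.3624, 0.0498]
eef_rot: [0.788, -0.615, 0.0, -0.0]
ft_force: [-1.0, 0.6, 4.9]
grip_width: 0.0599
```

Emit:
step_arm --increments '[[1, [0, 0, -0.03], 0], [1, [0, 0, -0.1], 0], [1, [0, 0, -0.25], 0], [1, [0, 0, -0.3], 0], [1, [0, 0, -0.2], 0], [1, [0, 0, 0], 0], [1, [0, 0, 0], 0]]'

```text
time_s: 30.78
tcp_pos: [0.4523, 0.3619, 0.1802]
eef_rot: [0.788, -0.615, -0.0, 0.001]
ft_force: [-0.6, 0.2, -2.6]
grip_width: 0.0598
```

```bash
python3 -c "
from h import *
s=r.get_state(); print(s['tcp_pos'],s['ft_force'],s['grip_width'],toolshift([.423,-.3442,.0477]))
inhand(.028)"
```

```text
[0.45228933 0.36193911 0.18024661] [-0.56192138  0.20396237 -2.55776482] 0.05980995990569424 [4.51818079 1.33282965 0.88882146]
inhand 3767 [array([-0.0002, -0.0023]), np.float64(0.028), np.float64(0.0006)]
```

Emit:
step_arm --increments '[[1, [0.16, 0.047, 0], 0], [1, [0.35, 0.104, 0], 0], [1, [0.35, 0.104, 0], 0], [1, [0.35, 0.104, 0], 0], [1, [0.35, 0.104, 0], 0], [1, [0.35, 0.104, 0], 0], [1, [0.35, 0.104, 0], 0], [1, [0.35, 0.104, 0], 0], [1, [0.35, 0.104, 0], 0], [1, [0.35, 0.104, 0], 0]]'

```text
time_s: 32.08
tcp_pos: [0.4299, -0.1567, 0.1805]
eef_rot: [0.788, -0.615, -0.001, -0.0]
ft_force: [1.1, 0.7, -2.1]
grip_width: 0.0598
```

Emit:
step_arm --increments '[[1, [0.35, 0.104, 0], 0], [1, [0.35, 0.104, 0], 0], [1, [0.35, 0.104, 0], 0], [1, [0.16, 0.047, 0], 0], [1, [0, 0, 0.2], 0], [1, [0, 0, 0.25], 0], [1, [0, 0, 0.15], 0], [1, [0, 0, 0], 0], [1, [0, 0, 0], 0]]'

```text
time_s: 33.2
tcp_pos: [0.4227, -0.3446, 0.092]
eef_rot: [0.788, -0.615, 0.0, 0.0]
ft_force: [0.2, -0.4, -2.7]
grip_width: 0.0602
```

```bash
python3 -c "
from h import *
inhand(.028);s=r.get_state(); print(s['tcp_pos'],s['ft_force'])
im,d,T,K,D=look('wrist')
q=saucer(im,T,K,D,S['L'])[1];print(q,toolshift([*q[0],.0475]))"
```

```text
inhand 4025 [array([-0.0002, -0.0024]), np.float64(0.0279), np.float64(0.0006)]
[ 0.42286674 -0.34466116  0.09230955] [-1.05240252 -0.20319049 -2.02620518]
(array([ 0.42300143, -0.34426183]), np.float64(0.06318854472063157), np.float64(0.00011503506858759338)) [-0.00293776 -0.00119804  0.29927907]
```

Emit:
step_arm --increments '[[1, [-0.003, 0.007, 0.1], 0], [1, [0, 0, 0.1], 0], [1, [0, 0, 0.06], 0], [1, [0, 0, 0.025], 0], [1, [0, 0, 0.008], 0], [1, [0, 0, 0], 0], [1, [0, 0, 0], 0]]'

```text
time_s: 34.17
tcp_pos: [0.4215, -0.3443, 0.0478]
eef_rot: [0.788, -0.615, 0.0, 0.0]
ft_force: [0.0, 0.5, -2.0]
grip_width: 0.0602
```

Emit:
step_arm --increments '[[1, [0, 0, 0.005], 0], [1, [0, 0, 0.003], 0], [1, [0, 0, 0], 0]]'

```text
time_s: 34.55
tcp_pos: [0.4215, -0.3442, 0.0467]
eef_rot: [0.788, -0.615, 0.0, 0.0]
ft_force: [-1.5, 3.0, 5.7]
grip_width: 0.06
```

Emit:
step_arm --increments '[[-1, [0, 0, 0], 0], [-1, [0, 0, 0], 0], [-1, [0, 0, 0], 0], [-1, [0, 0, 0], 0], [-1, [0, 0, -0.1], 0], [-1, [0, 0, -0.3], 0], [-1, [0, 0, -0.38], 0], [-1, [0, 0, -0.38], 0], [-1, [0, 0, -0.2], 0], [-1, [0, 0, 0], 0]]'

```text
time_s: 35.8
tcp_pos: [0.4219, -0.3446, 0.2535]
eef_rot: [0.788, -0.615, 0.003, 0.001]
ft_force: [-0.5, 0.2, -0.5]
grip_width: 0.0854
```

```bash
python3 -c "
from h import *
report('L',0); look('side','s2'); look('top','t2'); s=r.get_state(); print(s['tcp_pos'],s['time_s'])"
```

```text
L saucer [array([ 0.423 , -0.3443]), np.float64(0.0626), np.float64(0.0002)]
L saucer [array([ 0.423 , -0.3443]), np.float64(0.063), np.float64(0.0001)]
L rim 0.0762 872 [array([ 0.4218, -0.3444]), np.float64(0.0289), np.float64(0.0008)]
[ 0.42111785 -0.34377761  0.2494681 ] 35.95
```

View pics/s2.png

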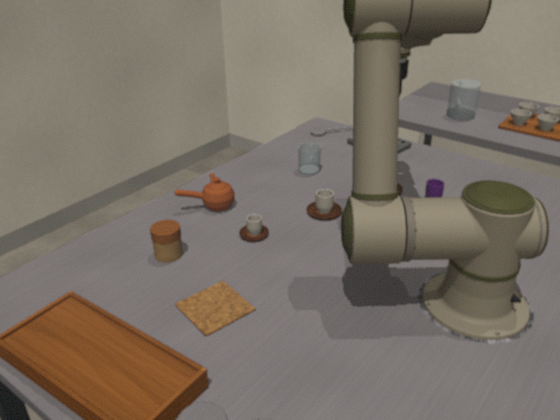

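View pics/t2.png

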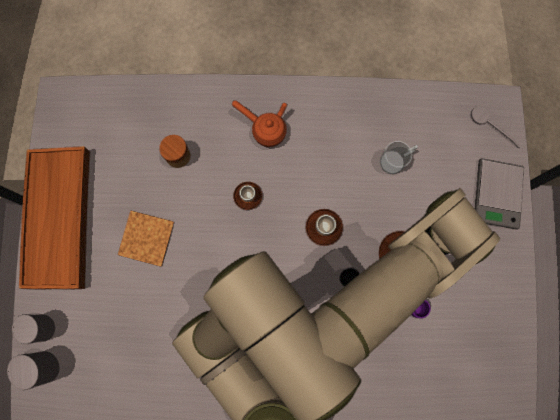

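The pictures show the small cup on the small saucer at (248,195) in the top view and the medium cup on the medium saucer at (325,227). The trivet is empty, and the teapot, pitcher and caddy are at their starting pixels. The arm hides the large cup in both views, but the wrist depth puts it upright about 1 mm off its saucer's centre.

```bash
python3 -c "
from cell import r
print(r.sign_off())"
```

```text
the job is handed in; nothing more can be done
None
```

All three cups are now on saucers of their own size, and I handed the job in at about 36 s of the 96 s allowed. I put the large cup aside on the trivet first. Then I moved small to small, medium to medium, and the large cup from the trivet to the large saucer. I lowered each cup until the wrist force showed light contact, then let go.

| Cup | Distance from saucer centre | Rim height, measured | Rim height, expected |
|---|---|---|---|
| Large | 1.2 mm | 76 mm | 75 mm |
| Medium | 0.8 mm | 64 mm | 63 mm |
| Small | 1.7 mm | 54 mm | 53 mm |

- **Cups:** these figures come from the wrist camera after each release, and the rim heights mean all three stand upright.
- **Saucers:** the large and medium saucers read within 1 mm of where they started. The small one read 1 to 2 mm off, but its first readings were partly hidden by the cup and differed among themselves by more than that.
- **Bystanders:** the teapot, pitcher and caddy look unmoved in the final top picture.
- **Disagreement:** the rim position measured while a cup was in the gripper differed by about 1 mm from the reading after release, at least for the small cup. I set the medium and large cups down using a value between the two.
- **Not seen:** the arm hid the large cup in the final side and top pictures, so only the wrist camera confirms it.

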